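# Clamp the printing block and set the tool rest one hole on

### The job

Get the block-cutting board ready: first crank the clamp handle clockwise until it stops, so that the pad comes down and holds the printing block firmly. Then pull up the spring plunger on the sliding tool rest, slide the rest one hole along its tube towards the clamp post and let the pin drop fully into that next hole. Finish still gripping the plunger's knob with the pin held fully home (do not let go), and leave the block and the other things on the bench where they lie.

Things in the scene. Friction and masses are not known exactly. Their poses are not given: they have to be found in the camera images.
- board: fixed wooden base 228 (x) x 150 (y) x 14 mm; origin under its centre, on the bench; x runs along the guide tube towards the clamp-post end, z up. Aluminium tube along x at y -50 mm, 26 mm wide, top at z 38 mm, holes 10 mm wide at x -75, -35, 5, 45 mm. Dark steel post at x 94, y 30 mm with an arm (top z 109 mm) that carries the vertical clamp screw at x 35, y 30 mm; only the crank stands higher
- print_block: loose printing block 100 x 70 x 22 mm, wood with a grey face, lying on the board under the clamp pad, 0.35 kg; origin at the centre of its underside
- clamp_pad: round rubber clamp pad, 28 mm across, under the clamp arm; origin at the centre of its underside. It is sprung: it meets the block pushing about 7 N, and pushes about 18 N when the crank is at its stop
- crank (a joint): crank on the clamp arm, rad, grows clockwise seen from above; starts at 0 to 1.2, hard stop 6.6. Its height stays; a turn lowers the pad 12 mm. The pad touches the block at about 4.5 and holds it firmly from 5.6 on. It stays where left; about 2 N at the handle turns it. At value q the crank arm points at angle 1.2 - q (rad) in the board's xy plane, from x towards y
- crank_handle: upright black handle on the end of the crank arm, 19 mm diameter, 34 mm tall, its axis 42 mm from the screw's axis; spins freely on its stud, so the gripper need not turn with it. Origin on its axis at its lower end (z 125 mm, the top of the crank arm), z up. Grip it from above about 20 mm over the origin
- tool_rest (a joint): sliding tool rest on the tube, m, grows towards the clamp-post end; 0 at the start (pin in the first hole), 0.040 at the next hole, 0.080 at the third. Steel sleeve 46 mm long, 40 mm wide, top z 47 mm, with a wooden bar reaching across towards the block side; about 1.5 N slides it; with the pin in a hole it has only 1 mm of play
- plunger (a joint): height of the spring plunger, m: 0 with its 8 mm pin fully home (tip 10 mm down in the hole), about 0.010 when the pin stands on the tube's top between holes, hard stop at 0.018. A spring pushes it down with 3 N (home) to 6 N (up). The pin can be slid once it is above 0.010; its end is round
- pull_knob: black round knob on top of the plunger, 25 mm diameter, 28 mm tall, on the tool rest; origin at the centre of its underside (72 mm above the bench when the pin is home), z up. Grip it from above about 16 mm over the origin and pull straight up
- gouge_near: bystander: turned-wood gouge lying behind the board, 137x25x25 mm; origin under its centre
- eraser: bystander: small eraser lying in front of the board, 21x45x13 mm; origin under its centre
Not all that is in view belongs to the job. Leave any orange or red look-alike of the print_block alone.

How it is judged (in metres and radians):
On the way, in this order (a step that is already met when the one before it is completed fails the run):
1. the crank is turned until the pad presses the printing block firmly (over 12 N) (contact force between clamp_pad and print_block above 12 N), for 0.2 s.
2. the plunger is pulled up until its pin is clear of the first hole (over 10.5 mm), the block still clamped (value of joint plunger above 0.0105 m and value of joint tool_rest below 0.02 m and contact force between clamp_pad and print_block above 12 N), for 0.05 s.
At the end, for the whole second after the job is handed in: the pad still presses the block with more than 12 N, the tool rest stands at the next hole (40 mm on, within 3 mm), the pin is home within 3 mm, and the fingers still hold the plunger's knob with more than 2 N (contact force between clamp_pad and print_block above 12 N and value of joint tool_rest between 0.037 and 0.043 m and value of joint plunger below 0.003 m and contact force between the fingers and pull_knob above 2 N); the arm keeps its last pose, push and grip.
It fails at once if the printing block is pushed more than 15 mm out of place (distance of print_block from where it was at the start of the episode above 0.015 m).
It fails at once if a bystander is pushed more than 30 mm from its place (distance of any of gouge_near, eraser from where it was at the start of the episode above 0.03 m).
It also fails if it takes over 51 s, if anything falls off the work surface, if the arm or the gripper's body presses on something with over 40 N, if the wrist force passes 120 N, or if a joint passes its speed limit or range.

### The arm

A 6-joint arm with a two-finger parallel gripper is mounted at the origin on a cart in front of the work surface, level with it; the furniture and walls round the work are solid. World frame = base frame: x ahead of the robot, y to its left, z up, the work surface at z = 0. Lengths are in mm, angles in rad, forces in N, time in s.
With the tool pointing down it reaches from about 350 to 875 mm from the base axis. Payload 4.2 kg.
Tool frame: the origin (TCP) lies at the very end of the fingers, on their centre line; the grasp point (between the pads) lies arm.hold_point_z behind it (arm.hold_point_z is the distance from the TCP to the grasp point, in mm); z points along the fingers, y is the direction in which the jaws open and shut (so a half turn about z gives the same grasp; the last joint's range is limited). The gripper opens to 85 mm and grips with 20 to 120 N. Pads are 22 mm wide; open, the fingers measure 114 mm over their backs; the gripper's body (76 mm by 85 mm) begins 54 mm behind the grasp point. The pads swing forward as they close: fully open they stand 13 mm farther back than shut.
Start: joints at [-0.916, 0.385, 0.008, 0, -1.194, -0.259], TCP at [240.98, -576.652, 231.312] pointing down, gripper open.
Joint ranges: [-3.14, 3.14], [-1.21, 2.06], [-1.07, 1.41], [-3.16, 2.05], [-2.99, -0.16], [-3.1, 3.1]. Speed limits (rad/s): [2.79, 2.79, 3.14, 3.14, 3.14, 3.14].

### API

Orientations are given as a unit quaternion [x, y, z, w].
In Python, from bench import arm gives the robot as it stands.
- The arm moves only by the tool step_arm, never from a script. Its argument "series" is a list of rows, each a list of 6 numbers: the shift along the world's x, y, z scaled (see below), then the turn, a rotation vector about the world's x, y, z scaled (see below). A call has 1 to 12 rows; each row is the pose to reach, as a shift and turn from the pose commanded when the call began; what a row does not reach only later rows make up. The controller multiplies each number of a shift by 400 mm and each number of a turn by pi/2 rad. A row lasts 1/12 s, in which the tool goes at most 41.7 mm and 7.16 degrees, less where a joint would pass 70% of its speed; a pose out of reach is approached as far as the arm can. A call with a number of a shift or a turn outside -1 to 1 is refused whole. A call with a gripper value outside its range is refused whole. "jaw" is the opening, from -1 (shut) to 1 (fully open), set as the call begins (left out, the last holds). The fingers move at their own pace and stop on an object; the grip force is fixed at half the most. Time passes only in rows, so rows that repeat a pose let the fingers close. It gives the time, the measured TCP pose, the force and the opening at its end, in the units of the state.
- arm.read_state(): the state, without advancing time (a new reading comes with each control period).
- arm.get_image(name): name is "scene" or "top" or "wrist"; returns a dict with "image" (480x640x3 uint8, red, green, blue), "camera_matrix" (3x3 intrinsics, pixels), "world_from_camera" (4x4, takes a point from camera to world coordinates). Camera axes: x right, y up, looking along -z (the intrinsics and any distortion apply to the point x, -y, -z); pixel columns grow to the right and rows downward; lengths in mm; the calibration is good to about 2 mm. A picture is of the moment at which its call begins. There is no depth.
- arm.job_done(): hands the job in, once; it reports no verdict.
The state is a dict: "clock": time; "joints": joint angles; "joint_vel": joint speeds; "joint_efforts": joint torques, N m; "position": TCP position; "ee_rot": TCP orientation; "contact_force": force on the tool from outside, world axes, zero at the start; "wrist_torque": the same for the moment, N m; "gripper_width": finger opening in mm.
Only numpy, scipy, OpenCV 4.12 (cv2) and the standard library are available. Lean on these libraries where they do the work, as an engineer would, in place of code of your own. Each camera call takes 0.05 s, during which the arm holds its last target.

## Working session

There is one attempt and no reset: what is moved stays moved. The work goes in short steps, Python scripts to look and compute and a tool call to move; the robot and the scene stay as the last step left them, time stands still between calls to the robot, and variables do not carry over. Pictures are saved under pics/ and viewed, and the job is handed in when it is done.

Besides the shell and the picture viewer there is one more tool, called after "Call:" by a JSON object that holds its "method" and its "body", one argument or row to a line. step_arm: Moves the arm, as the interface text tells. Shifts and turns lie within -1 to 1; 1 stands for 400 mm of shift or pi/2 rad of turn. Its arguments: {"type":"object","properties":{"series":{"type":"array","items":{"type":"array","items":{"type":"number","minimum":-1,"maximum":1}}},"jaw":{"type":"number"}},"required":["series"]}

```bash
mkdir -p pics; ls
python3 - <<'E'
from bench import arm
import cv2,pickle
print(arm.read_state(), arm.hold_point_z)
for n in ["scene","top","wrist"]:
    d=arm.get_image(n); cv2.imwrite(f"pics/{n}0.png",d["image"][:,:,::-1]); pickle.dump(d,open(f"{n}0.pkl","wb"))
    print(n,d["camera_matrix"].round(1).tolist(),d["world_from_camera"].round(3).tolist(),[k for k in d])
E
```

```text
pics
{'clock': 0.0, 'joints': array([-9.16424586e-01,  3.85562445e-01,  6.61044888e-03, -5.13608187e-04,
       -1.19400151e+00, -2.58596805e-01]), 'joint_vel': array([-0.00086242, -0.00072709,  0.00026323,  0.00111667, -0.00051031,
        0.00069373]), 'joint_efforts': array([-6.84241277e-04, -3.92288911e+01,  1.88399166e+01,  4.18614998e+00,
       -4.66918369e-03,  3.97118541e-06]), 'position': array([ 240.74061689, -576.13156523,  230.20984857]), 'ee_rot': array([-1.96505448e-01,  9.80502110e-01,  1.07336136e-03, -2.61189272e-04]), 'contact_force': array([-0.226864  , -0.14488627,  0.68708678]), 'wrist_torque': array([-0.00372332,  0.00237767,  0.03488648]), 'gripper_width': 85.07136349317166} 18.700000000000003
scene [[560.7, 0.0, 315.3], [0.0, 560.7, 231.1], [0.0, 0.0, 1.0]] [[0.899, 0.309, -0.311, 188.358], [-0.439, 0.651, -0.619, -723.719], [0.011, 0.693, 0.721, 975.927], [0.0, 0.0, 0.0, 1.0]] ['image', 'camera_matrix', 'world_from_camera']
top [[567.3, 0.0, 321.6], [0.0, 567.3, 237.5], [0.0, 0.0, 1.0]] [[0.031, 0.995, -0.094, 483.836], [-0.999, 0.028, -0.033, 3.549], [-0.031, 0.095, 0.995, 1122.641], [0.0, 0.0, 0.0, 1.0]] ['image', 'camera_matrix', 'world_from_camera']
wrist [[359.6, 0.0, 322.9], [0.0, 359.6, 233.4], [0.0, 0.0, 1.0]] [[-0.385, -0.877, -0.287, 167.643], [0.923, -0.366, -0.121, -607.394], [0.001, -0.312, 0.95, 372.603], [0.0, 0.0, 0.0, 1.0]] ['image', 'camera_matrix', 'world_from_camera']
```

View pics/scene0.png

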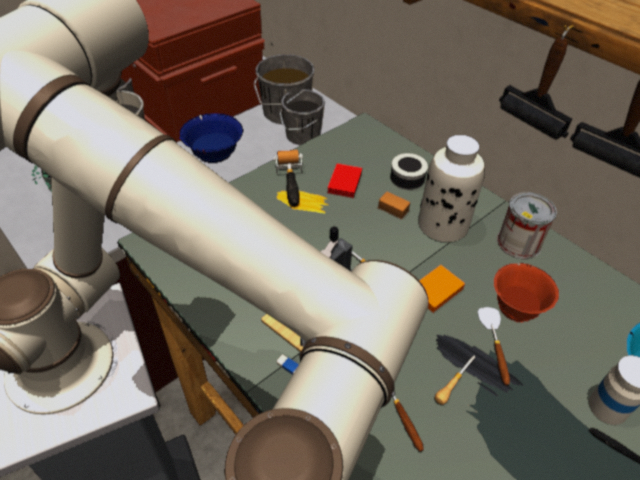

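View pics/top0.png

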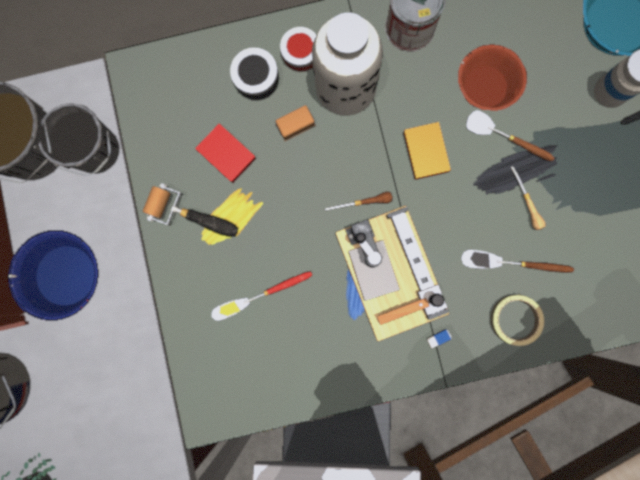

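View pics/wrist0.png

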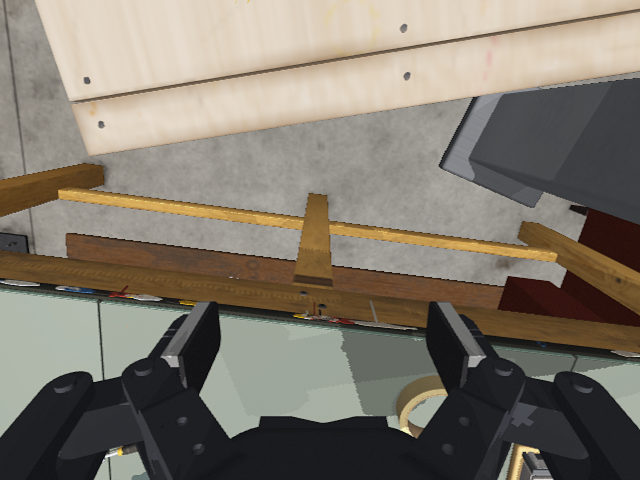

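The top view shows the board: knob near (436,299), crank and handle near (360–373, 235–258), tube going to (398,212). I'll zoom in on that.

```bash
python3 - <<'E'
import cv2
im=cv2.imread("pics/top0.png")
cv2.imwrite("pics/top0z.png",cv2.resize(im[195:350,320:470],None,fx=5,fy=5,interpolation=cv2.INTER_CUBIC)[:600*5//5+175])
E
python3 -c "
import cv2
im=cv2.imread('pics/top0.png')
z=cv2.resize(im[200:350,310:480],None,fx=4,fy=4,interpolation=cv2.INTER_CUBIC);cv2.imwrite('pics/top0z.png',z);print(z.shape)"
```

```text
(600, 680, 3)
```

View pics/top0z.png

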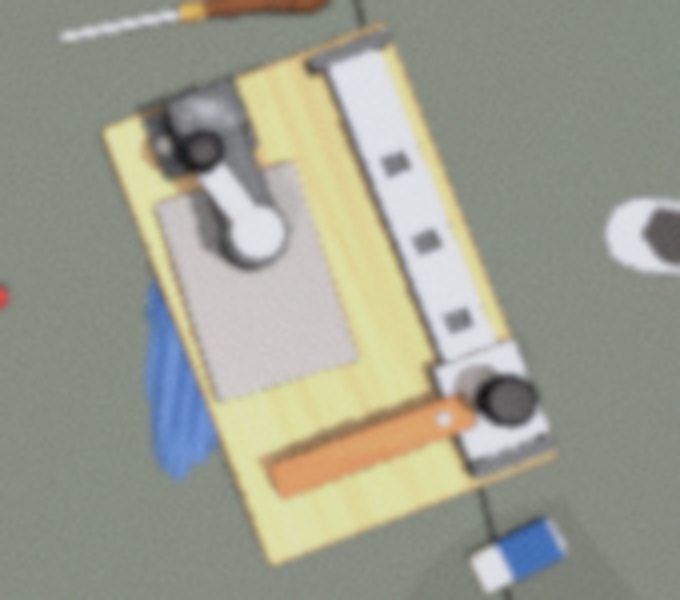

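```bash
cat > h.py <<'E'
import numpy as np, pickle, cv2
def ray(d,u,v):
    K=d["camera_matrix"]; T=np.array(d["world_from_camera"])
    p=np.array([(u-K[0,2])/K[0,0],-(v-K[1,2])/K[1,1],-1.0])
    return T[:3,3], T[:3,:3]@p
def onz(d,u,v,z):
    o,r=ray(d,u,v); return o+r*(z-o[2])/r[2]
def proj(d,P):
    K=d["camera_matrix"]; T=np.array(d["world_from_camera"])
    c=T[:3,:3].T@(np.array(P)-T[:3,3]); return K[0,2]+K[0,0]*c[0]/-c[2], K[1,2]+K[1,1]*c[1]/c[2]
def rigid(A,B):
    A=np.array(A,float);B=np.array(B,float);a=A-A.mean(0);b=B-B.mean(0)
    th=np.arctan2((a[:,0]*b[:,1]-a[:,1]*b[:,0]).sum(),(a*b).sum())
    R=np.array([[np.cos(th),-np.sin(th)],[np.sin(th),np.cos(th)]])
    t=B.mean(0)-R@A.mean(0); return th,R,t,np.linalg.norm(A@R.T+t-B,axis=1)
E
python3 - <<'E'
from h import *
d=pickle.load(open("top0.pkl","rb"))
f=lambda x,y:(310+(x+.5)/4-.5,200+(y+.5)/4-.5)
c=[(105,130),(388,28),(555,455),(275,563)]
m=[(114,75),(114,-75),(-114,-75),(-114,75)]
w=[onz(d,*f(*p),14)[:2] for p in c]
th,R,t,e=rigid(m,w); print("board",th,t,e)
for n,p,z in [("knob",(507,400),100),("handle",(203,150),159),("hub",(257,235),130),("h1",(458,320),38),("h2",(427,241),38),("h3",(396,163),38)]:
    q=onz(d,*f(*p),z)[:2]; print(n,q,R.T@(q-t))
for n,p in [("knob",(-75,-50)),("knob2",(-35,-50)),("screw",(35,30))]: print(n,R@p+t)
E
```

```text
board 0.39089041404264535 [523.91197849 -98.51905131] [1.44609078 3.72290551 3.68312449 3.54224203]
knob [ 475.00981839 -170.0856241 ] [-72.48118827 -47.53601739]
handle [577.38431268 -30.17104535] [75.48032291 42.81893619]
hub [543.56057056 -55.62831559] [34.50837919 32.16914898]
h1 [ 511.4874435  -157.07751047] [-33.79881929 -49.40750979]
h2 [ 548.56626209 -141.89049505] [  6.26958258 -49.4935164 ]
h3 [ 585.44154727 -126.59806314] [ 46.18996845 -49.40450945]
knob [ 473.6198067  -173.32344594]
knob2 [ 510.60261342 -158.08297329]
screw [544.84157989 -57.4465327 ]
```

Call:
{"method": "step_arm", "body": {
  "series": [
    [0.42, 0.68, 0.02, 0, 0, 0],
    [0.42, 0.68, 0.02, 0, 0, 0],
    [0.42, 0.68, 0.02, 0, 0, 0],
    [0.42, 0.68, 0.02, 0, 0, 0],
    [0.42, 0.68, 0.02, 0, 0, 0],
    [0.42, 0.68, 0.02, 0, 0, 0],
    [0.42, 0.68, 0.02, 0, 0, 0],
    [0.42, 0.68, 0.02, 0, 0, 0],
    [0.42, 0.68, 0.02, 0, 0, 0]
  ]
}}

```text
clock: 0.9
position: [411.1, -301.2, 239.5]
ee_rot: [-0.199, 0.98, 0.0, 0.001]
contact_force: [-1.0, -0.2, -0.6]
gripper_width: 85.2
```

Call:
{"method": "step_arm", "body": {
  "series": [
    [0.4, 0.66, 0, 0, 0, 0],
    [0.4, 0.66, 0, 0, 0, 0],
    [0.4, 0.66, 0, 0, 0, 0],
    [0.4, 0.66, 0, 0, 0, 0],
    [0.4, 0.66, 0, 0, 0, 0],
    [0.4, 0.66, 0, 0, 0, 0],
    [0.4, 0.66, 0, 0, 0, 0],
    [0.4, 0.66, 0, 0, 0, 0],
    [0.4, 0.66, 0, 0, 0, 0],
    [0.4, 0.66, 0, 0, 0, 0]
  ]
}}

```text
clock: 1.73
position: [568.9, -40.3, 238.5]
ee_rot: [-0.197, 0.98, 0.0, -0.001]
contact_force: [0.1, 0.0, 0.1]
gripper_width: 85.4
```

Run:
```python
from bench import arm
import cv2,pickle
s=arm.read_state();print(s["clock"],s["position"],s["ee_rot"],s["joints"])
for n in ["wrist"]:
    d=arm.get_image(n); cv2.imwrite(f"pics/{n}1.png",d["image"][:,:,::-1]); pickle.dump(d,open(f"{n}1.pkl","wb"))
```

```text
1.7333 [568.8651796  -40.28908627 238.54688289] [-1.97233308e-01  9.80356187e-01  3.89732579e-05 -8.75393098e-04] [ 2.13249116e-01  2.87598613e-01 -1.16984102e-01 -1.12721146e-04
 -1.16796306e+00 -1.38693103e+00]
```

View pics/wrist1.png

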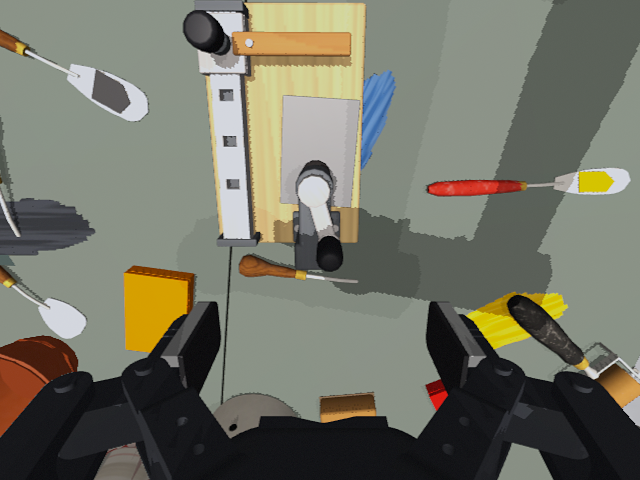

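Run:
```python
import cv2
im=cv2.imread("pics/wrist1.png")
cv2.imwrite("pics/w1z.png",cv2.resize(im[150:280,270:370],None,fx=4.6,fy=4.6,interpolation=cv2.INTER_CUBIC))
cv2.imwrite("pics/w1k.png",cv2.resize(im[0:110,175:265],None,fx=5,fy=5,interpolation=cv2.INTER_CUBIC))
```

```text
(no output)
```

View pics/w1z.png

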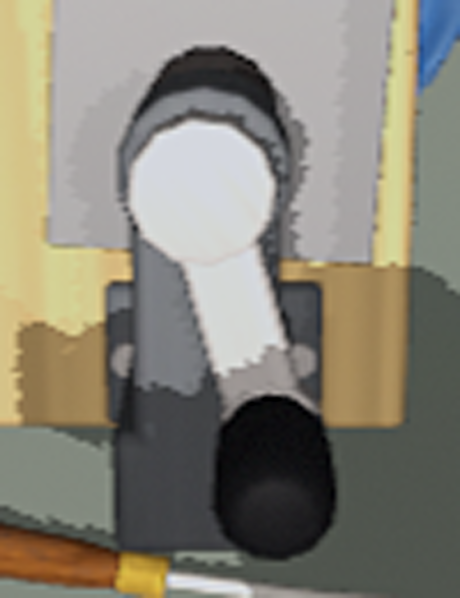

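View pics/w1k.png

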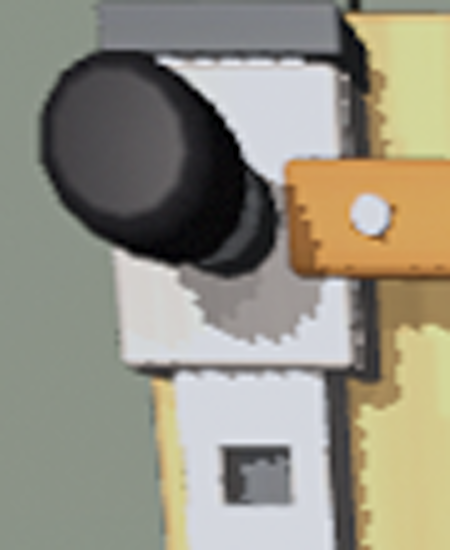

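Run:
```python
from h import *
d=pickle.load(open("wrist1.pkl","rb"));T=np.array(d["world_from_camera"]);print(T.round(3))
m=[];W=[]
for n,p,z in [("knob",(198,28),100),("handle",(329.8,258.5),158),("handlebase",(329.5,239),125),("hub",(314.2,191),130),("h1",(226.4,95),38),("h2",(229.5,141),38),("h3",(232.5,184),38)]:
    q=onz(d,*p,z)[:2]; print(n,q)
    if n[0]=="h" and n[1].isdigit(): W.append(q)
th,R,t,e=rigid([(-35,-50),(5,-50),(45,-50)],W);print(th,t,e)
for n,p in [("knob",(-75,-50)),("screw",(35,30))]: print(n,R@p+t)
```

```text
[[-3.87000e-01 -8.77000e-01 -2.86000e-01  4.95901e+02]
 [ 9.22000e-01 -3.68000e-01 -1.20000e-01 -7.12840e+01]
 [-0.00000e+00 -3.11000e-01  9.51000e-01  3.80945e+02]
 [ 0.00000e+00  0.00000e+00  0.00000e+00  1.00000e+00]]
knob [ 476.0161192  -173.55956169]
handle [577.58936754 -32.12730095]
handlebase [575.23257688 -32.73637462]
hub [544.85366288 -57.52842924]
h1 [ 512.8763237  -157.57587249]
h2 [ 549.74893133 -142.59968022]
h3 [ 586.84629957 -127.42629191]
0.38703414068101794 [526.32150881 -98.11953741] [0.10913118 0.09966812 0.0213018 ]
knob [ 475.74124548 -172.72943596]
screw [547.40934105 -57.12803425]
```

Call:
{"method": "step_arm", "body": {
  "series": [
    [0.022, 0.023, -0.1, 0, 0, 0],
    [0.022, 0.023, -0.2, 0, 0, 0],
    [0.022, 0.023, -0.25, 0, 0, 0],
    [0.022, 0.023, -0.27, 0, 0, 0],
    [0.022, 0.023, -0.27, 0, 0, 0],
    [0.022, 0.023, -0.27, 0, 0, 0]
  ]
}}

```text
clock: 2.28
position: [578.4, -32.5, 132.5]
ee_rot: [-0.196, 0.981, -0.0, 0.001]
contact_force: [0.0, -0.1, -0.3]
gripper_width: 85.5
```

Run:
```python
from bench import arm
import cv2,pickle
s=arm.read_state();print(s["clock"],s["position"],s["contact_force"])
for n in ["wrist"]:
    d=arm.get_image(n); cv2.imwrite(f"pics/{n}2.png",d["image"][:,:,::-1]); pickle.dump(d,open(f"{n}2.pkl","wb"))
```

```text
2.2833 [578.35856835 -32.5076125  132.54297282] [ 0.04353593 -0.14723614 -0.32727606]
```

View pics/wrist2.png

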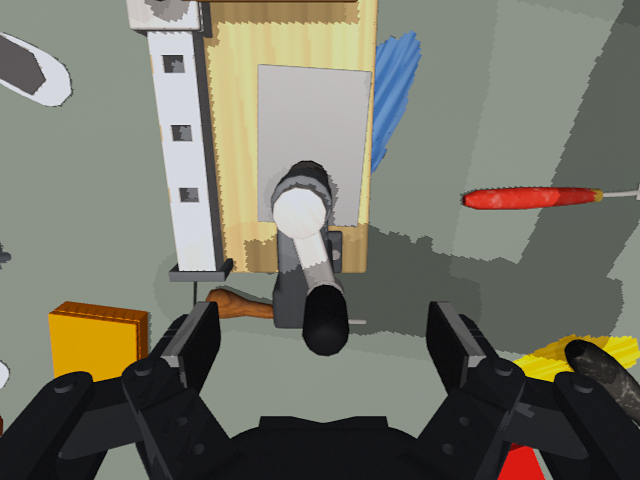

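Run:
```python
from h import *
d=pickle.load(open("wrist2.pkl","rb"))
p=np.array([578.36,-32.5,132.5])
for z in (125,132.5,151,159): print(z,proj(d,[p[0],p[1],z]))
for px,z in [((326,332),159),((324,300),127)]: print(onz(d,*px,z))
```

```text
125 (np.float64(323.90052044288655), np.float64(295.2584346840712))
132.5 (np.float64(323.91362048808384), np.float64(303.29650671486945))
151 (np.float64(323.9515337165348), np.float64(326.5597288350905))
159 (np.float64(323.97098753933665), np.float64(338.49642268621534))
[575.46478841 -32.89040076 159.        ]
[579.61104455 -31.9293359  127.        ]
```

Call:
{"method": "step_arm", "body": {
  "series": [
    [0, 0, 0, 0, 0, 0],
    [0, 0, 0, 0, 0, 0],
    [0, 0, 0, 0, 0, 0],
    [0, 0, 0, 0, 0, 0],
    [0, 0, 0, 0, 0, 0],
    [0, 0, 0, 0, 0, 0],
    [0, 0, 0, 0, 0, 0],
    [0, 0, 0, 0, 0, 0]
  ],
  "jaw": -1
}}

```text
clock: 3.0
position: [577.9, -31.4, 131.8]
ee_rot: [-0.197, 0.98, -0.0, 0.0]
contact_force: [-1.2, -0.4, 3.8]
gripper_width: 17.4
```

Run:
```python
from bench import arm
import cv2,pickle
s=arm.read_state();print(s["clock"],s["position"],s["contact_force"],s["gripper_width"])
for n in ["wrist"]:
    d=arm.get_image(n); cv2.imwrite(f"pics/{n}3.png",d["image"][:,:,::-1]); pickle.dump(d,open(f"{n}3.pkl","wb"))
```

```text
3.0 [577.91960021 -31.43720452 131.796489  ] [-1.23420128 -0.41299214  3.8354139 ] 17.403822047987337
```

View pics/wrist3.png

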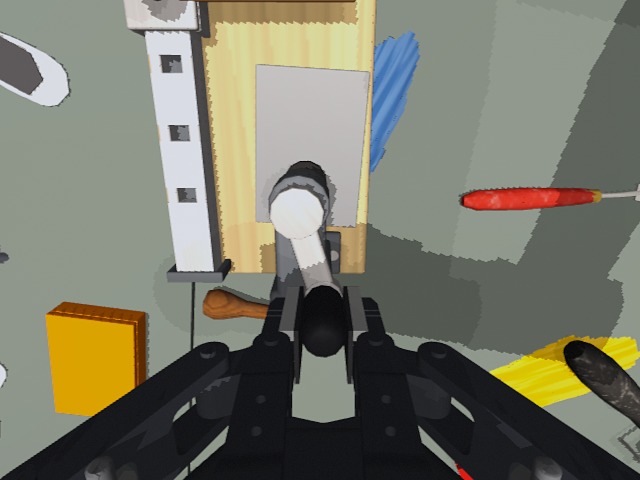

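Run:
```python
import numpy as np
p0=.675
f=lambda a:42*np.array([np.cos(p0-a)-np.cos(p0),np.sin(p0-a)-np.sin(p0)])/400
for s,step,n in [(0,.12,10)]:
    print([[*np.round(f(s+step*(i+1))-f(s),4).tolist(),0,0,0,0] for i in range(n)])
```

```text
[[0.0073, -0.0103, 0, 0, 0, 0], [0.0132, -0.0214, 0, 0, 0, 0], [0.0179, -0.0331, 0, 0, 0, 0], [0.021, -0.0453, 0, 0, 0, 0], [0.0227, -0.0577, 0, 0, 0, 0], [0.0229, -0.0703, 0, 0, 0, 0], [0.0216, -0.0829, 0, 0, 0, 0], [0.0188, -0.0951, 0, 0, 0, 0], [0.0145, -0.107, 0, 0, 0, 0], [0.0089, -0.1182, 0, 0, 0, 0]]
```

Call:
{"method": "step_arm", "body": {
  "series": [
    [0.007, -0.01, 0, 0, 0, 0],
    [0.013, -0.021, 0, 0, 0, 0],
    [0.018, -0.033, 0, 0, 0, 0],
    [0.021, -0.045, 0, 0, 0, 0],
    [0.023, -0.058, 0, 0, 0, 0],
    [0.023, -0.07, 0, 0, 0, 0],
    [0.022, -0.083, 0, 0, 0, 0],
    [0.019, -0.095, 0, 0, 0, 0],
    [0.0145, -0.107, 0, 0, 0, 0],
    [0.009, -0.118, 0, 0, 0, 0],
    [0.009, -0.118, 0, 0, 0, 0]
  ]
}}

```text
clock: 3.97
position: [581.3, -79.3, 131.8]
ee_rot: [-0.196, 0.981, 0.0, 0.0]
contact_force: [-2.7, 1.1, 4.3]
gripper_width: 16.6
```

Run:
```python
from bench import arm
import cv2,pickle
s=arm.read_state();print(s["clock"],s["position"],s["contact_force"],s["gripper_width"])
for n in ["wrist"]:
    d=arm.get_image(n); cv2.imwrite(f"pics/{n}4.png",d["image"][:,:,::-1]); pickle.dump(d,open(f"{n}4.pkl","wb"))
```

```text
3.9667 [581.31842431 -79.31007192 131.76012685] [-2.69359159  1.11876664  4.31488497] 16.631470668202102
```

View pics/wrist4.png

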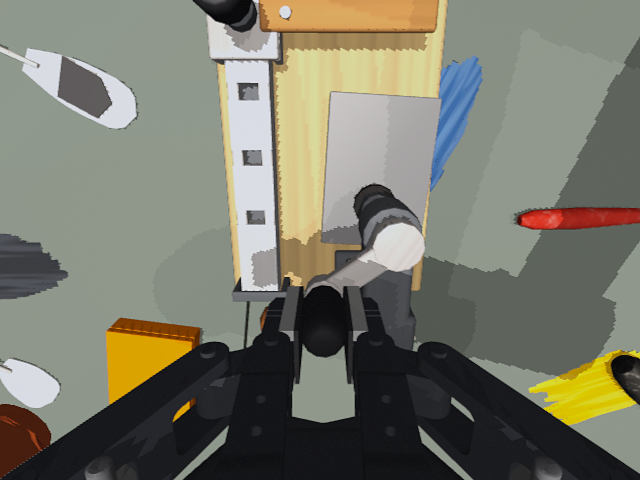

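Run:
```python
import numpy as np
p0=.675
f=lambda a:42*np.array([np.cos(p0-a)-np.cos(p0),np.sin(p0-a)-np.sin(p0)])/400
for s,step,n in [(1.2,.15,12),(3.0,.15,12),(4.8,.1,9)]:
    print([[*np.round(f(s+step*(i+1))-f(s),3).tolist(),0,0,0,0] for i in range(n)])
```

```text
[[-0.009, -0.013, 0, 0, 0, 0], [-0.02, -0.025, 0, 0, 0, 0], [-0.032, -0.034, 0, 0, 0, 0], [-0.046, -0.042, 0, 0, 0, 0], [-0.06, -0.048, 0, 0, 0, 0], [-0.076, -0.051, 0, 0, 0, 0], [-0.091, -0.052, 0, 0, 0, 0], [-0.107, -0.051, 0, 0, 0, 0], [-0.122, -0.048, 0, 0, 0, 0], [-0.137, -0.042, 0, 0, 0, 0], [-0.151, -0.034, 0, 0, 0, 0], [-0.163, -0.024, 0, 0, 0, 0]]
[[-0.011, 0.012, 0, 0, 0, 0], [-0.019, 0.025, 0, 0, 0, 0], [-0.026, 0.039, 0, 0, 0, 0], [-0.031, 0.054, 0, 0, 0, 0], [-0.033, 0.07, 0, 0, 0, 0], [-0.033, 0.085, 0, 0, 0, 0], [-0.03, 0.101, 0, 0, 0, 0], [-0.025, 0.116, 0, 0, 0, 0], [-0.019, 0.13, 0, 0, 0, 0], [-0.01, 0.143, 0, 0, 0, 0], [0.001, 0.154, 0, 0, 0, 0], [0.014, 0.164, 0, 0, 0, 0]]
[[0.009, 0.005, 0, 0, 0, 0], [0.019, 0.01, 0, 0, 0, 0], [0.028, 0.013, 0, 0, 0, 0], [0.039, 0.016, 0, 0, 0, 0], [0.049, 0.017, 0, 0, 0, 0], [0.06, 0.018, 0, 0, 0, 0], [0.07, 0.017, 0, 0, 0, 0], [0.08, 0.015, 0, 0, 0, 0], [0.09, 0.013, 0, 0, 0, 0]]
```

Call:
{"method": "step_arm", "body": {
  "series": [
    [-0.009, -0.013, 0, 0, 0, 0],
    [-0.02, -0.025, 0, 0, 0, 0],
    [-0.032, -0.034, 0, 0, 0, 0],
    [-0.046, -0.042, 0, 0, 0, 0],
    [-0.06, -0.048, 0, 0, 0, 0],
    [-0.076, -0.051, 0, 0, 0, 0]
  ]
}}

```text
clock: 4.52
position: [552.0, -99.3, 131.8]
ee_rot: [-0.197, 0.98, -0.0, 0.002]
contact_force: [2.4, 1.6, 3.7]
gripper_width: 17.1
```

Call:
{"method": "step_arm", "body": {
  "series": [
    [-0.015, -0.001, 0, 0, 0, 0],
    [-0.031, 0, 0, 0, 0, 0],
    [-0.046, 0.003, 0, 0, 0, 0],
    [-0.061, 0.009, 0, 0, 0, 0],
    [-0.075, 0.017, 0, 0, 0, 0],
    [-0.087, 0.027, 0, 0, 0, 0]
  ]
}}

```text
clock: 5.02
position: [516.0, -88.3, 131.7]
ee_rot: [-0.197, 0.98, -0.0, 0.001]
contact_force: [3.8, -1.3, 4.6]
gripper_width: 17.5
```

Call:
{"method": "step_arm", "body": {
  "series": [
    [-0.011, 0.012, 0, 0, 0, 0],
    [-0.019, 0.025, 0, 0, 0, 0],
    [-0.026, 0.039, 0, 0, 0, 0],
    [-0.031, 0.054, 0, 0, 0, 0],
    [-0.033, 0.07, 0, 0, 0, 0],
    [-0.033, 0.085, 0, 0, 0, 0],
    [-0.03, 0.101, 0, 0, 0, 0],
    [-0.025, 0.116, 0, 0, 0, 0]
  ]
}}

```text
clock: 5.68
position: [505.9, -42.1, 131.7]
ee_rot: [-0.197, 0.98, -0.001, -0.0]
contact_force: [3.5, -4.8, 5.4]
gripper_width: 17.4
```

Run:
```python
from bench import arm
import cv2,pickle
s=arm.read_state();print(s["clock"],s["position"],s["contact_force"],s["gripper_width"],s["joints"])
for n in ["wrist"]:
    d=arm.get_image(n); cv2.imwrite(f"pics/{n}5.png",d["image"][:,:,::-1]); pickle.dump(d,open(f"{n}5.pkl","wb"))
```

```text
5.6833 [505.93534438 -42.0929439  131.68411309] [ 3.47026817 -4.75902038  5.41807534] 17.385647175297525 [ 0.23815648  0.287837   -0.41648819  0.0020312  -0.86741476 -1.41381243]
```

View pics/wrist5.png

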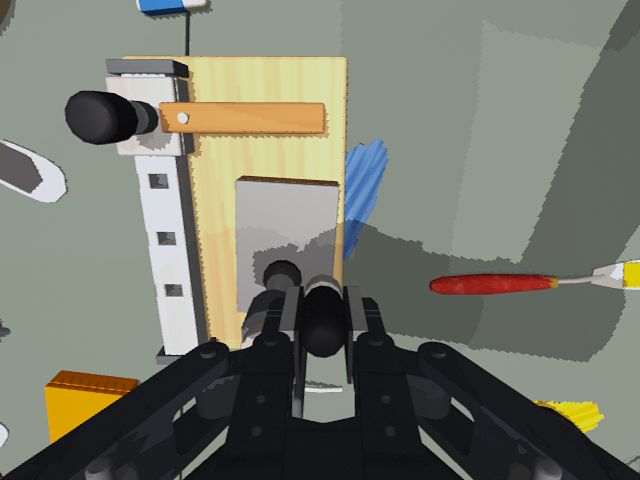

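Call:
{"method": "step_arm", "body": {
  "series": [
    [0.006, 0.014, 0, 0, 0, 0],
    [0.015, 0.027, 0, 0, 0, 0],
    [0.026, 0.038, 0, 0, 0, 0],
    [0.039, 0.048, 0, 0, 0, 0],
    [0.048, 0.053, 0, 0, 0, 0],
    [0.058, 0.058, 0, 0, 0, 0],
    [0.067, 0.061, 0, 0, 0, 0],
    [0.078, 0.064, 0, 0, 0, 0],
    [0.088, 0.065, 0, 0, 0, 0],
    [0.099, 0.066, 0, 0, 0, 0]
  ]
}}

```text
clock: 6.57
position: [543.3, -15.7, 131.6]
ee_rot: [-0.197, 0.98, -0.0, -0.003]
contact_force: [-3.5, -1.2, 11.3]
gripper_width: 17.2
```

Call:
{"method": "step_arm", "body": {
  "series": [
    [0.005, 0, 0, 0, 0, 0],
    [0.01, -0.001, 0, 0, 0, 0],
    [0.015, -0.002, 0, 0, 0, 0],
    [0.02, -0.003, 0, 0, 0, 0]
  ]
}}

```text
clock: 6.9
position: [551.7, -16.3, 131.6]
ee_rot: [-0.197, 0.98, 0.0, -0.002]
contact_force: [-2.7, 2.7, 10.6]
gripper_width: 17.5
```

Call:
{"method": "step_arm", "body": {
  "series": [
    [0.005, -0.001, 0, 0, 0, 0],
    [0.01, -0.002, 0, 0, 0, 0],
    [0.015, -0.004, 0, 0, 0, 0],
    [0.015, -0.004, 0, 0, 0, 0]
  ]
}}

```text
clock: 7.23
position: [557.5, -17.6, 131.6]
ee_rot: [-0.197, 0.98, 0.0, -0.003]
contact_force: [-2.7, 1.8, 11.5]
gripper_width: 17.4
```

Call:
{"method": "step_arm", "body": {
  "series": [
    [0.004, -0.001, 0, 0, 0, 0],
    [0.008, -0.003, 0, 0, 0, 0],
    [0.008, -0.003, 0, 0, 0, 0]
  ]
}}

```text
clock: 7.48
position: [557.8, -17.8, 131.5]
ee_rot: [-0.196, 0.981, 0.002, -0.005]
contact_force: [-10.4, 9.3, 16.2]
gripper_width: 17.1
```

Call:
{"method": "step_arm", "body": {
  "series": [
    [-0.006, 0.002, 0, 0, 0, 0],
    [-0.006, 0.002, 0, 0, 0, 0],
    [-0.006, 0.002, 0, 0, 0, 0],
    [-0.006, 0.002, 0, 0, 0, 0],
    [-0.006, 0.002, 0, 0, 0, 0],
    [-0.006, 0.002, 0, 0, 0, 0],
    [-0.006, 0.002, 0, 0, 0, 0]
  ],
  "jaw": 1
}}

```text
clock: 8.07
position: [560.4, -18.8, 130.9]
ee_rot: [-0.196, 0.981, 0.0, -0.0]
contact_force: [-0.1, -0.4, -0.2]
gripper_width: 85.4
```

Call:
{"method": "step_arm", "body": {
  "series": [
    [-0.006, 0.002, 0.1, 0, 0, 0],
    [-0.006, 0.002, 0.2, 0, 0, 0],
    [-0.006, 0.002, 0.25, 0, 0, 0]
  ]
}}

```text
clock: 8.32
position: [560.0, -18.1, 236.0]
ee_rot: [-0.197, 0.98, -0.001, 0.003]
contact_force: [0.2, 0.3, -0.1]
gripper_width: 85.3
```

Run:
```python
from bench import arm
import cv2,pickle
s=arm.read_state();print(s["clock"],s["position"],s["contact_force"],s["gripper_width"],s["joints"])
for n in ["wrist"]:
    d=arm.get_image(n); cv2.imwrite(f"pics/{n}6.png",d["image"][:,:,::-1]); pickle.dump(d,open(f"{n}6.pkl","wb"))
```

```text
8.3167 [559.99901354 -18.07114872 236.00060334] [ 0.24121279  0.25292551 -0.06564804] 85.31091865354252 [ 0.25805733  0.26822246 -0.15159315  0.00216303 -1.1448607  -1.43322438]
```

View pics/wrist6.png

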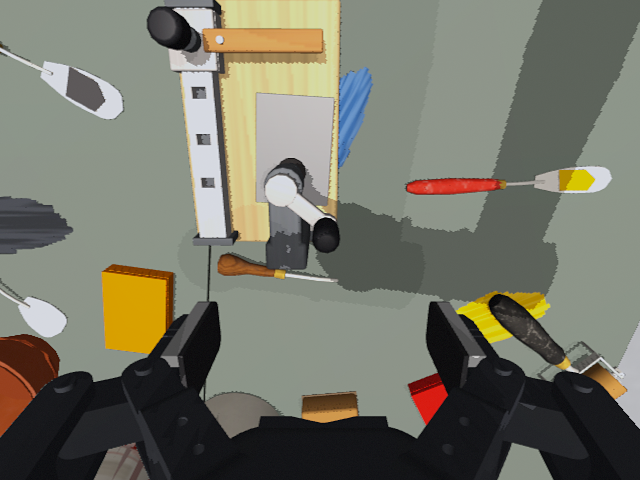

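Run:
```python
from h import *
d=pickle.load(open("wrist6.pkl","rb"))
h=onz(d,326,238,159);c=onz(d,284,187,129);v=h-c
print(h,c,np.hypot(*v[:2]), .388+1.2-np.arctan2(v[1],v[0])+2*np.pi)
print("knob",onz(d,168,28,100))
```

```text
[555.88864934 -18.39357283 159.        ] [542.04542533 -55.97766054 129.        ] 40.05244686107267 6.653296312880535
knob [ 476.32899869 -169.07919365  100.        ]
```

Call:
{"method": "step_arm", "body": {
  "series": [
    [-0.213, -0.384, 0, 0, 0, 0],
    [-0.213, -0.384, 0, 0, 0, 0],
    [-0.213, -0.384, 0, 0, 0, 0],
    [-0.213, -0.384, -0.05, 0, 0, 0],
    [-0.213, -0.384, -0.15, 0, 0, 0],
    [-0.213, -0.384, -0.2, 0, 0, 0],
    [-0.213, -0.384, -0.2, 0, 0, 0],
    [-0.213, -0.384, -0.2, 0, 0, 0]
  ]
}}

```text
clock: 9.03
position: [472.4, -171.8, 150.7]
ee_rot: [-0.196, 0.981, 0.0, -0.001]
contact_force: [0.0, 0.2, 1.3]
gripper_width: 84.9
```

Run:
```python
from bench import arm
import cv2,pickle
s=arm.read_state();print(s["clock"],s["position"],s["contact_force"],s["gripper_width"],s["joints"])
for n in ["wrist","top"]:
    d=arm.get_image(n); cv2.imwrite(f"pics/{n}7.png",d["image"][:,:,::-1]); pickle.dump(d,open(f"{n}7.pkl","wb"))
from h import *
d=pickle.load(open("wrist7.pkl","rb"));p=s["position"]
for z in (72,88,100): print(z,proj(d,[p[0],p[1],z]))
```

```text
9.0333 [ 472.4202984  -171.84056937  150.69632839] [0.03675332 0.21928082 1.32298133] 84.92981466020619 [-2.50710362e-02  2.57876745e-01 -4.01793336e-01  6.09815582e-04
 -9.13979908e-01 -1.15059460e+00]
72 (np.float64(323.5844274532425), np.float64(243.75285415963307))
88 (np.float64(323.62967178912857), np.float64(252.58105241736743))
100 (np.float64(323.6679452128425), np.float64(260.0490672734125))
```

View pics/wrist7.png

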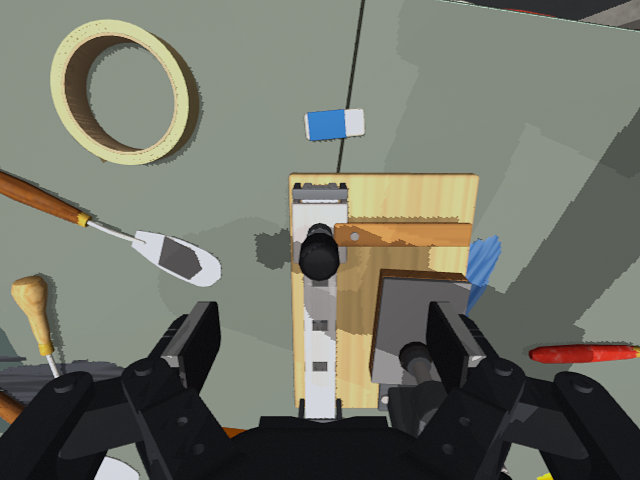

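Run:
```python
from h import *
im=cv2.imread("pics/wrist7.png");c=im[210:290,285:355]
m=(c.max(2)<60).astype(np.uint8)
n,l,st,ce=cv2.connectedComponentsWithStats(m)
print(st,ce)
cv2.imwrite("pics/w7z.png",cv2.resize(c,None,fx=7,fy=7,interpolation=cv2.INTER_CUBIC))
```

```text
[[   0    0   70   80 3923]
 [  14   13   41   58 1677]] [[34.71603365 37.34412439]
 [33.99463327 44.54323196]]
```

View pics/w7z.png

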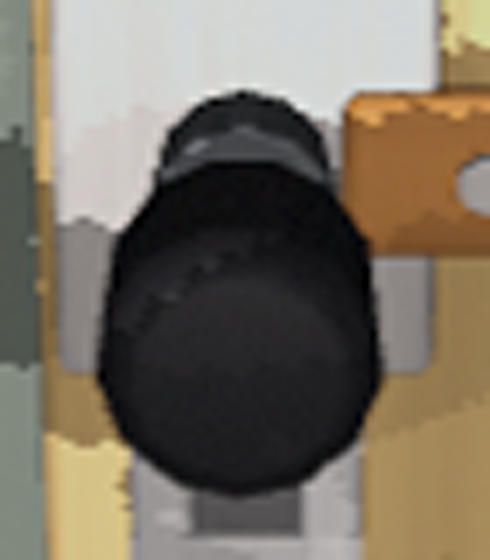

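Call:
{"method": "step_arm", "body": {
  "series": [
    [0.002, -0.004, -0.06, 0, 0, 0],
    [0.002, -0.004, -0.12, 0, 0, 0],
    [0.002, -0.004, -0.17, 0, 0, 0],
    [0.002, -0.004, -0.2, 0, 0, 0],
    [0.002, -0.004, -0.2, 0, 0, 0],
    [0.002, -0.004, -0.2, 0, 0, 0],
    [0.002, -0.004, -0.2, 0, 0, 0]
  ]
}}

```text
clock: 9.72
position: [475.7, -172.9, 73.1]
ee_rot: [-0.197, 0.98, -0.001, 0.002]
contact_force: [0.4, 0.3, 0.6]
gripper_width: 85.6
```

Run:
```python
from bench import arm
import cv2,pickle
s=arm.read_state();print(s["clock"],s["position"],s["contact_force"],s["gripper_width"],s["joints"])
for n in ["wrist"]:
    d=arm.get_image(n); cv2.imwrite(f"pics/{n}8.png",d["image"][:,:,::-1]); pickle.dump(d,open(f"{n}8.pkl","wb"))
from h import *
d=pickle.load(open("wrist8.pkl","rb"));p=s["position"]
for z in (72,88,100): print(z,proj(d,[p[0],p[1],z]))
```

```text
9.7167 [ 475.66384083 -172.85952253   73.13957025] [0.35884216 0.30464309 0.62213809] 85.59601898931622 [-2.70304103e-02  3.64521115e-01 -4.88110136e-01  7.20902212e-04
 -7.14331853e-01 -1.14721396e+00]
72 (np.float64(323.91844258731453), np.float64(302.07892980664013))
88 (np.float64(323.91291169513283), np.float64(321.6656078119956))
100 (np.float64(323.9079440263692), np.float64(339.25772953761054))
```

View pics/wrist8.png

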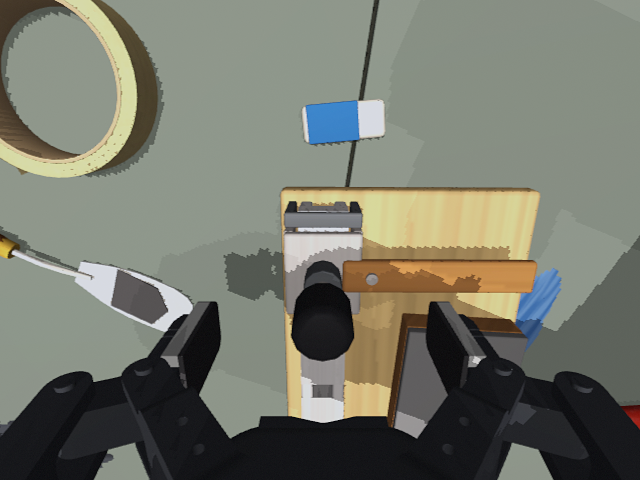

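Call:
{"method": "step_arm", "body": {
  "series": [
    [0, 0, -0.006, 0, 0, 0],
    [0, 0, -0.006, 0, 0, 0],
    [0, 0, -0.006, 0, 0, 0],
    [0, 0, -0.006, 0, 0, 0],
    [0, 0, -0.006, 0, 0, 0],
    [0, 0, -0.006, 0, 0, 0],
    [0, 0, -0.006, 0, 0, 0],
    [0, 0, -0.006, 0, 0, 0]
  ],
  "jaw": -1
}}

```text
clock: 10.43
position: [474.5, -173.5, 69.4]
ee_rot: [-0.197, 0.98, -0.0, 0.001]
contact_force: [0.2, -3.2, 2.7]
gripper_width: 23.3
```

Run:
```python
from bench import arm
import cv2,pickle
s=arm.read_state();print(s["clock"],s["position"],s["contact_force"],s["gripper_width"],s["joints"])
for n in ["wrist"]:
    d=arm.get_image(n); cv2.imwrite(f"pics/{n}9.png",d["image"][:,:,::-1]); pickle.dump(d,open(f"{n}9.pkl","wb"))
```

```text
10.4333 [ 474.45136593 -173.50151852   69.39966673] [ 0.24015213 -3.17358476  2.74914758] 23.34028345942105 [-2.83247602e-02  3.69829561e-01 -4.92550683e-01  1.00886241e-03
 -7.06974985e-01 -1.14714729e+00]
```

View pics/wrist9.png

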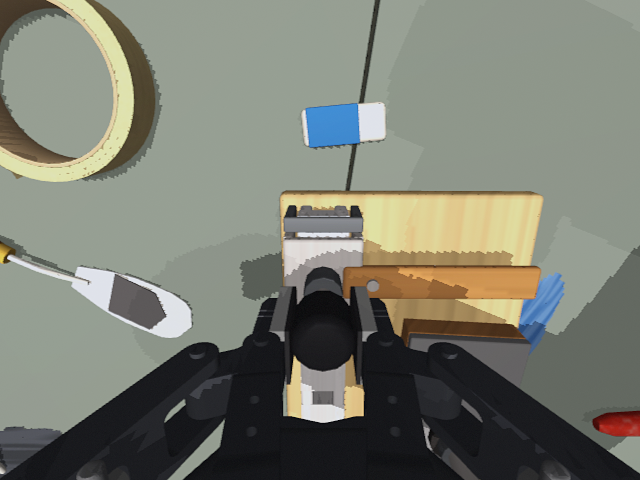

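Call:
{"method": "step_arm", "body": {
  "series": [
    [0, 0, 0.012, 0, 0, 0],
    [0, 0, 0.024, 0, 0, 0],
    [0, 0, 0.036, 0, 0, 0],
    [0, 0, 0.036, 0, 0, 0],
    [0, 0, 0.036, 0, 0, 0],
    [0, 0, 0.036, 0, 0, 0]
  ]
}}

```text
clock: 10.98
position: [474.3, -173.5, 82.7]
ee_rot: [-0.197, 0.981, -0.0, 0.0]
contact_force: [3.1, -5.6, -5.3]
gripper_width: 23.2
```

Run:
```python
from bench import arm
import cv2,pickle,numpy as np
s=arm.read_state();print(s["clock"],s["position"],s["contact_force"],s["gripper_width"])
d=arm.get_image("wrist"); cv2.imwrite("pics/wrist10.png",d["image"][:,:,::-1]); pickle.dump(d,open("wrist10.pkl","wb"))
a=cv2.imread("pics/wrist9.png")[240:390,260:385];b=cv2.imread("pics/wrist10.png")[240:390,260:385]
cv2.imwrite("pics/c10.png",cv2.resize(np.hstack([a,b]),None,fx=3,fy=3))
```

```text
10.9833 [ 474.28971356 -173.45300271   82.69562324] [ 3.06107347 -5.58870811 -5.29522533] 23.165774235106706
```

View pics/c10.png

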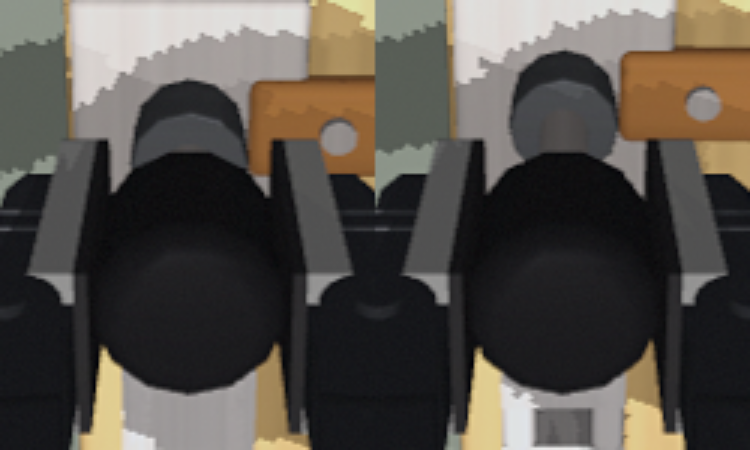

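Call:
{"method": "step_arm", "body": {
  "series": [
    [0.012, 0.005, 0, 0, 0, 0],
    [0.024, 0.01, 0, 0, 0, 0],
    [0.036, 0.015, 0, 0, 0, 0],
    [0.048, 0.02, 0, 0, 0, 0],
    [0.06, 0.0245, 0, 0, 0, 0],
    [0.072, 0.0295, 0, 0, 0, 0],
    [0.084, 0.0345, 0, 0, 0, 0],
    [0.0926, 0.038, 0, 0, 0, 0],
    [0.0926, 0.038, 0, 0, 0, 0],
    [0.0926, 0.038, 0, 0, 0, 0]
  ]
}}

```text
clock: 11.87
position: [510.6, -158.4, 82.1]
ee_rot: [-0.196, 0.981, -0.0, -0.001]
contact_force: [3.1, -6.2, -5.1]
gripper_width: 23.4
```

Run:
```python
from bench import arm
import cv2,pickle,numpy as np
s=arm.read_state();print(s["clock"],s["position"],s["contact_force"],s["gripper_width"])
p=s["position"]-np.array([474.45,-173.5,69.4]);print(p, p[0]*np.cos(.388)+p[1]*np.sin(.388),-p[0]*np.sin(.388)+p[1]*np.cos(.388))
d=arm.get_image("wrist"); cv2.imwrite("pics/wrist11.png",d["image"][:,:,::-1]); pickle.dump(d,open("wrist11.pkl","wb"))
```

```text
11.8667 [ 510.59262672 -158.3778701    82.09194345] [ 3.0695724  -6.22232067 -5.14327629] 23.415323340782543
[36.14262672 15.1221299  12.69194345] 39.177331973670036 0.3239422399624967
```

View pics/wrist11.png

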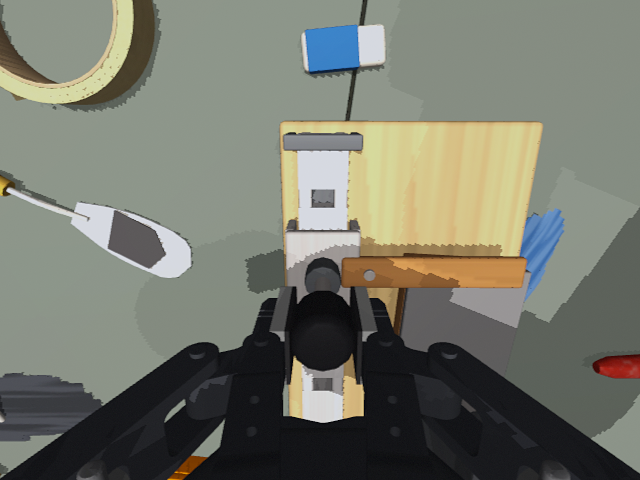

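Call:
{"method": "step_arm", "body": {
  "series": [
    [0.001, 0, -0.009, 0, 0, 0],
    [0.001, 0, -0.018, 0, 0, 0],
    [0.001, 0, -0.027, 0, 0, 0],
    [0.001, 0, -0.036, 0, 0, 0],
    [0.001, 0, -0.038, 0, 0, 0],
    [0.001, 0, -0.038, 0, 0, 0],
    [0.001, 0, -0.038, 0, 0, 0]
  ]
}}

```text
clock: 12.5
position: [512.0, -158.0, 69.4]
ee_rot: [-0.197, 0.98, -0.0, 0.001]
contact_force: [-0.7, -2.0, 7.1]
gripper_width: 23.5
```

Run:
```python
from bench import arm
import cv2,pickle,numpy as np
s=arm.read_state();print(s["clock"],s["position"],s["contact_force"],s["gripper_width"])
p=s["position"]-np.array([474.45,-173.5,69.4]);print(p, p[0]*np.cos(.388)+p[1]*np.sin(.388),-p[0]*np.sin(.388)+p[1]*np.cos(.388))
d=arm.get_image("wrist"); cv2.imwrite("pics/wrist12.png",d["image"][:,:,::-1]); pickle.dump(d,open("wrist12.pkl","wb"))
a=cv2.imread("pics/wrist9.png")[240:390,260:385];b=cv2.imread("pics/wrist12.png")[240:390,260:385]
cv2.imwrite("pics/c12.png",cv2.resize(np.hstack([a,b]),None,fx=3,fy=3))
```

```text
12.5 [ 512.03791847 -158.00575022   69.35527604] [-0.70089939 -2.03522174  7.13504487] 23.451149084760665
[37.58791847 15.49424978 -0.04472396] 40.655978724524594 0.12159298891692671
```

View pics/c12.png

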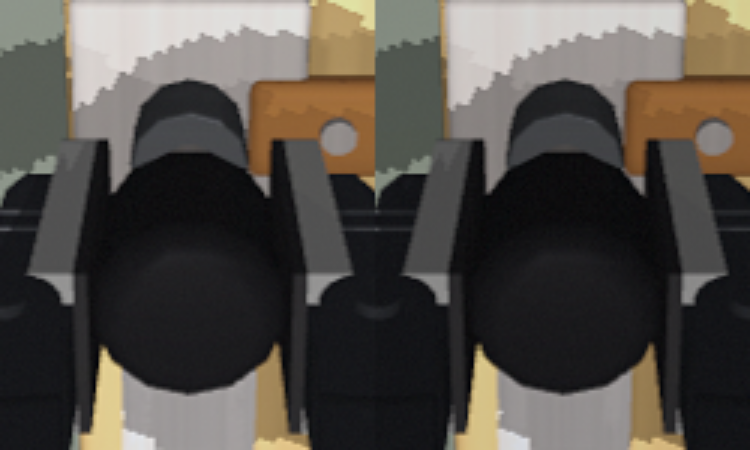

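The pin is home: TCP z is 69.4 mm, as at the start, and the stem is hidden again as in the first grip. I'll take one last overview before handing in.

Run:
```python
from bench import arm
import cv2
d=arm.get_image("top"); im=d["image"][:,:,::-1]
cv2.imwrite("pics/top13.png",im)
a=cv2.imread("pics/top0.png")[180:360,310:480]
import numpy as np
cv2.imwrite("pics/c13.png",cv2.resize(np.hstack([a,im[180:360,310:480]]),None,fx=2.3,fy=2.3))
```

```text
(no output)
```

View pics/c13.png

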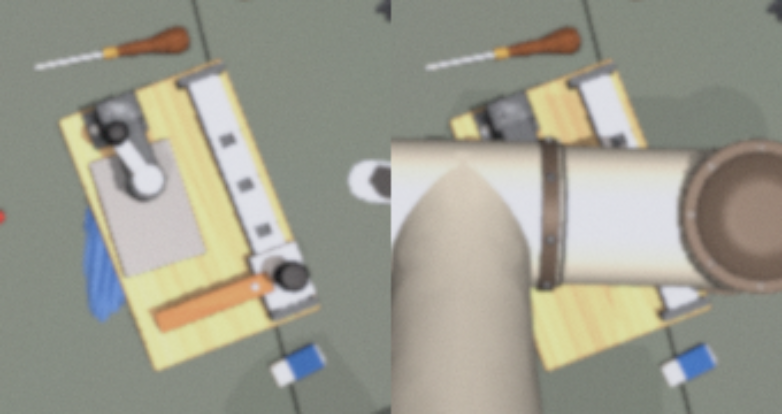

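```bash
python3 -c "
from bench import arm
arm.job_done(); s=arm.read_state(); print(s['clock'],s['position'],s['contact_force'],s['gripper_width'])"
```

```text
the job is handed in; nothing more can be done
the job is handed in; nothing more can be done
```

I cranked the clamp to its stop, moved the tool rest on one hole, dropped the pin home, and handed the job in at about 12.5 s, still gripping the knob. The hand-in gave no verdict.

- **Clamp:** I turned the handle clockwise about 5.7 rad, until the arm stopped advancing and the force rose. The wrist image afterwards put the crank at about 6.6 rad, its stop. I did not measure the pad force itself.
- **Tool rest:** I pulled the plunger up about 13 mm with no slip in the grip, slid the rest along the tube and lowered the pin.
- **Last checks:**
  - Measured travel was 40.7 mm, against the 40 mm aim.
  - The tool was back at its original home height (69.4 mm), and the plunger stem was hidden as it was at the start.
  - The gripper was closed on the knob at 23.5 mm; the knob's nominal diameter is 25 mm.
  - The gouge and eraser were where they started.
- **Not checked:** The arm hid the printing block in the last overview. It looked in place in the earlier wrist view after clamping. The tool state could no longer be read after hand-in.

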